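# Load a blade cassette under the slicer's sprung hold-down

## Task

Fit the green blade cassette into the slicer: take it by its upright black fin, lay it flat on the rear of the slicer's deck with its sloping edge towards the red sprung hold-down, then slide it forward between the rails so that it pushes the hold-down up, and on until it is fully home at the stop and the hold-down has dropped into the cassette's groove. Feel your way home and never force it against the stop (stay under 20 N), let go of it, and do not disturb the mug, the pepper mill or the spice jar.

Things in the scene. Friction and masses are not known exactly. Their poses are not given: they have to be found in the camera images.
- slicer: White slicer, fixed to the worktop: slab 325 x 112 mm, its deck (top face) 30 mm above the worktop. Origin on the worktop, under the centre line; x the way the cassette is pushed in, z up. The slab reaches from x = -210 to +115 mm. The deck is open and flat behind x = -62 mm.
- rail_mouth (a point): Mid-point between the rails' ends, on the deck, at slicer x = -30 mm; axes as the slicer. From here to x = 105 mm run two rails 12 mm high, 70 mm apart inside (the 65 mm cassette has 2.5 mm of play each side). Flared guides, 12 mm high, lead in from x = -62 mm.
- nose_zone (a point): Point on the deck's centre line at slicer x = 30 mm. A black bridge clip (top 64 mm above the worktop) straddles the rails and carries the red sprung hold-down and, 50 mm beyond the hold-down's nose, a solid black stop block. The clip is set so that the nose lies anywhere from 18 mm before to 18 mm beyond this point: not measured, to be found by feel. It does not slide when pushed.
- cassette_fin (a point): Middle of the black upright grip fin of the green cassette (loose, about 100 g). Axes: x to the cassette's sloping front edge, z up. Fin 10 mm thick along x, 40 mm wide along y, from 12 to 48 mm above the cassette's flat underside; this point 33 mm above the underside.
- cassette_groove (a point): Middle of the groove right across the cassette's top, 12 mm long, 4 mm deep, 94.5 mm ahead (x) of the fin. Axes as the fin. The cassette is a plate 165 x 65 x 12 mm, centred in y; its rear edge is 20.5 mm behind the fin's middle, its front edge 50 mm ahead of this point. The front 22 mm slope down to a 3 mm edge. When the front meets the stop, this point is under the hold-down's nose (within 1 mm).
- hold_down (a joint): Angle (rad) of the red hold-down, 55 mm long, pointing from the clip back to the cassette. 0 at rest (nose, a free 10 mm steel roller, 4 mm above the deck), about 0.145 with the nose on top of the cassette, 0.07 dropped into the groove. Sprung: 2 N at rest, 4.5 N on top of the cassette. Pushing the slope under it takes about 3 to 6 N, sliding on about 1 to 3 N (more if the cassette is pressed down); the stop is solid.
- mug: White mug, 82 mm wide, 91 mm high, a bystander; origin at the centre of its underside.
- pepper_mill: Black pepper mill, 59 mm wide, 155 mm high, a bystander; origin at the centre of its underside.
- spice_jar: Spice jar with red cap, 45 mm wide, 106 mm high, a bystander; origin at the centre of its underside.

How it is judged:
By the outcome, as a careful person would: the job done as asked, in the order asked, and still so for the second after the job is handed in, with the robot touching nothing.
It also fails if it takes over 56 s, if anything falls off the work surface, if the arm or the gripper's body presses on something with over 40 N, if the wrist force passes 120 N, or if a joint passes its speed limit or range.

## Robot

A 7-joint arm with a two-finger parallel gripper is mounted at the origin on a cart in front of the work surface, level with it; the furniture and walls round the work are solid. World frame = base frame: x ahead of the robot, y to its left, z up, the work surface at z = 0. Lengths are in m, angles in rad, forces in N, time in s.
With the tool pointing down it reaches from about 0.425 to 0.925 m from the base axis. Payload 6.8 kg.
Tool frame: the origin (TCP) lies midway between the tips of the shut fingers; the grasp point (between the pads) lies 19 mm behind it; z points along the fingers, y is the line along which they close (so a half turn about z gives the same grasp; the last joint's range is limited). The gripper opens to 85 mm and grips with 20 to 120 N. Pads are 22 mm wide; open, the fingers measure 114 mm over their backs; the gripper's body (76 mm by 85 mm) begins 54 mm behind the grasp point. The pads swing forward as they close: fully open they stand 13 mm farther back than shut.
Start: joints at [-1.295, 0.477, 0.022, 1.555, -0.011, 1.109, -0.083], TCP at [0.253, 0.626, 0.205] pointing down, gripper open.
Joint ranges: [-2.96, 2.96], [-0.34, 2.1], [-1.41, 1.46], [0.24, 2.44], [-1.37, 4.51], [0.17, 1.92], [-2.96, 2.96]. Speed limits (rad/s): [2.39, 2.39, 3.14, 3.14, 3.14, 3.14, 3.14].

## Interface

Orientations are given as a rotation vector (axis times angle).
In Python, from bench import r gives the robot as it stands. The module is installed in compiled form; this text tells all that it offers.
- The arm moves only by the tool apply_moves, never from a script. Its argument "rows" is a list of rows, each a list of 6 numbers: the shift along the tool's x, y, z scaled (see below), then the turn, a rotation vector about the tool's x, y, z scaled (see below). A call has 1 to 5 rows; each row is the pose to reach, as a shift and turn from the pose commanded when the call began, along the tool's axes at that moment; what a row does not reach only later rows make up. The controller multiplies each number of a shift by 0.25 m and each number of a turn by 90 degrees. A row lasts 1/8 s, in which the tool goes at most 62.5 mm and 10.7 degrees, less where a joint would pass 70% of its speed; a pose out of reach is approached as far as the arm can. A call with a number of a shift or a turn outside -1 to 1 is refused whole. A call with a gripper value outside its range is refused whole. "claw" is the opening, from 0 (shut) to 1 (fully open), set as the call begins (left out, the last holds). The fingers move at their own pace and stop on an object; "newtons" is the grip in N (left out, the last holds). Time passes only in rows, so rows that repeat a pose let the fingers close. It gives the time, the measured TCP pose, the force, the opening and the grip force at its end, in the units of the state.
- r.get_obs(): the state, without advancing time (a new reading comes with each control period).
- r.grab_frame(name): name is "scene" or "top"; returns a dict with "pixels" (400x640x3 uint8, red, green, blue), "intrinsics" (3x3 intrinsics, pixels), "dist" ([k1, k2, p1, p2, k3] as OpenCV has them; the pictures are not rectified), "eye" and "attitude" of the camera in the world. Camera axes: x right, y up, looking along -z (the intrinsics and any distortion apply to the point x, -y, -z); pixel columns grow to the right and rows downward; lengths in m; the calibration is good to about 2 mm. A picture is of the moment at which its call begins. There is no depth.
- r.hand_in(): hands the job in; it is judged then, once.
Trained networks look in a picture, given as the dict that the camera call returned (one of the last four; its "shot" number tells which), for a name from the list of things; names that differ only in an ending like _2 or _b are one class to them, and where a whole thing is asked for, a point or a joint stands for the part that bears it (a point fixed in the world has none). Each returns a list of dicts, best first, with "conf" (0 to 1); they miss things now and then, are a little off and sometimes report something else, mostly with a low value. They report only what shows in the picture. A call takes as long as a camera call.
- r.search_frame(picture, thing): "rect" ([left, top, width, height] in pixels, round what is visible of it).
- r.outline_of(picture, thing): "pixels" (400x640 bool, what is visible of it) and "rect" ([left, top, width, height] in pixels, round what is visible of it).
- r.landmark_of(picture, thing): "point" ([column, row] in pixels: a listed point, or the origin of a listed thing).
The state is a dict: "clock": time; "joints": joint angles; "qvel": joint speeds; "tau": joint torques, N m; "tcp_pos": TCP position; "orientation": TCP orientation; "contact_force": force on the tool from outside, world axes, zero at the start; "moment": the same for the moment, N m; "grip_width": finger opening in m; "gripper_force": force on a finger pad.
Only numpy, scipy, OpenCV 4.12 (cv2) and the standard library are available. Lean on these libraries where they do the work, as an engineer would, in place of code of your own. Each camera call takes 0.05 s, during which the arm holds its last target. There are 200 camera calls.

## Working session

There is one attempt and no reset: what is moved stays moved. The work goes in short steps, Python scripts to look and compute and a tool call to move; the robot and the scene stay as the last step left them, time stands still between calls to the robot, and variables do not carry over. Pictures are saved under pics/ and viewed, at most 10 in all, crops included, and the job is handed in when it is done.

Besides the shell and the picture viewer there is one more tool, called after "Request:" as name(argument=value, ...) on one line, values as JSON. apply_moves: Moves the arm, as the interface text tells. Its arguments: {"type":"object","properties":{"rows":{"type":"array","items":{"type":"array","items":{"type":"number"}}},"claw":{"type":"number"},"newtons":{"type":"number"}},"required":["rows"]}

```bash
mkdir -p pics
cat > h.py <<'E'
import numpy as np, cv2
from scipy.spatial.transform import Rotation as R
from bench import r
def ray(p,uv):
    K=np.array(p["intrinsics"],float);d=np.array(p["dist"],float)
    n=cv2.undistortPoints(np.array([[uv]],float),K,d)[0,0]
    A=np.array(p["attitude"],float)
    A=A if A.shape==(3,3) else R.from_rotvec(A).as_matrix() if A.size==3 else R.from_quat(A).as_matrix()
    return np.array(p["eye"],float), A@np.array([n[0],-n[1],-1])
def atz(p,uv,z):
    e,d=ray(p,uv); return e+d*(z-e[2])/d[2]
def proj(p,X):
    A=np.array(p["attitude"],float)
    A=A if A.shape==(3,3) else R.from_rotvec(A).as_matrix() if A.size==3 else R.from_quat(A).as_matrix()
    c=A.T@(np.array(X,float)-np.array(p["eye"])); c=np.array([c[0],-c[1],-c[2]])
    return cv2.projectPoints(c.reshape(1,1,3),np.zeros(3),np.zeros(3),np.array(p["intrinsics"],float),np.array(p["dist"],float))[0].ravel()
E
python3 - <<'E'
from h import *
np.set_printoptions(precision=3,suppress=True)
o=r.get_obs();print({k:np.round(v,3) for k,v in o.items()})
Z=dict(slicer=0,rail_mouth=.03,nose_zone=.03,cassette_fin=.033,cassette_groove=.012,mug=0,pepper_mill=0,spice_jar=0)
for n in("scene","top"):
    p=r.grab_frame(n);cv2.imwrite(f"pics/{n}0.png",p["pixels"][:,:,::-1]);print(n,p["eye"],p["attitude"])
    for t,z in Z.items():
        for q in r.landmark_of(p,t)[:2]: print(t,round(q["conf"],2),np.round(q["point"],1),atz(p,q["point"],z))
E
```

```text
{'clock': np.float64(0.0), 'joints': array([-1.295,  0.478,  0.022,  1.556, -0.012,  1.109, -0.083]), 'qvel': array([ 0.   , -0.001, -0.001, -0.001, -0.   ,  0.001, -0.   ]), 'tau': array([  0.   , -59.644,   1.609, -28.12 ,   0.013,   0.009,  -0.   ]), 'tcp_pos': array([0.253, 0.625, 0.204]), 'orientation': array([-0.599, -3.084,  0.003]), 'contact_force': array([ 0.1  , -0.798, -0.065]), 'moment': array([0.026, 0.056, 0.007]), 'gripper_force': np.float64(0.0), 'grip_width': np.float64(0.085)}
scene [ 0.044 -0.952  0.825] [ 0.94  -0.243 -0.466]
slicer 0.64 [311.3 183.1] [0.621 0.188 0.   ]
slicer 0.57 [313.4 176.1] [0.652 0.229 0.   ]
rail_mouth 0.81 [301.6 178.6] [0.583 0.192 0.03 ]
nose_zone 0.86 [315. 173.] [0.645 0.203 0.03 ]
cassette_fin 0.95 [306.5 235.4] [ 0.449 -0.111  0.033]
cassette_fin 0.64 [308.  183.5] [0.586 0.146 0.033]
cassette_groove 0.78 [336.  239.8] [ 0.53  -0.152  0.012]
mug 0.87 [363.4 212.9] [ 0.69  -0.065  0.   ]
pepper_mill 0.85 [260.2 172.2] [0.48  0.358 0.   ]
spice_jar 0.96 [360.9 293.4] [ 0.485 -0.362  0.   ]
top [ 0.48  -0.001  1.033] [ 0.086 -0.092 -1.572]
slicer 0.78 [248.7 195. ] [0.614 0.194 0.   ]
rail_mouth 0.71 [247.5 204.9] [0.584 0.191 0.03 ]
nose_zone 0.81 [242.1 182.3] [0.645 0.206 0.03 ]
cassette_fin 0.65 [366.  259.3] [ 0.441 -0.119  0.033]
cassette_groove 0.97 [373.9 223.7] [ 0.535 -0.144  0.012]
cassette_groove 0.74 [363.2 259.1] [ 0.441 -0.114  0.012]
mug 0.73 [455.8 240.1] [ 0.49  -0.368  0.   ]
mug 0.57 [343.7 162.7] [ 0.703 -0.066  0.   ]
pepper_mill 0.61 [191.3 242.8] [0.485 0.347 0.   ]
spice_jar 0.85 [454.7 239.9] [ 0.49  -0.365  0.   ]
spice_jar 0.18 [250.8 194. ] [0.617 0.188 0.   ]
```

View pics/top0.png

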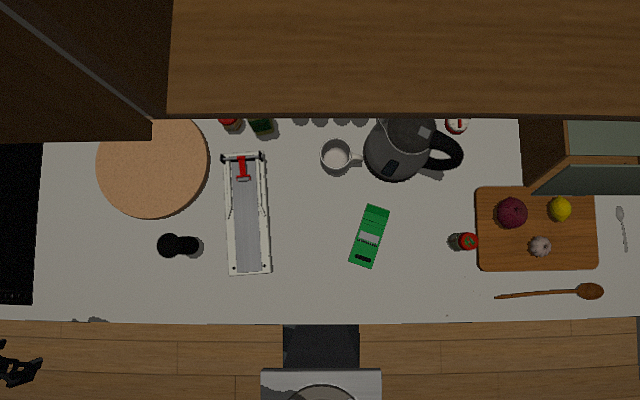

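View pics/scene0.png

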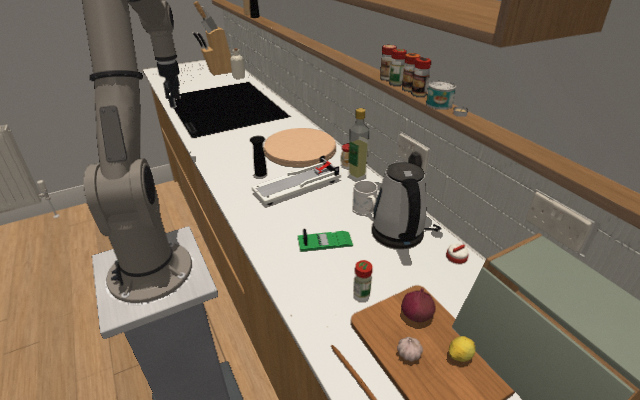

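The top view shows the cassette at about (369,237) with its slope pointing up. The slicer runs from (250,275) to (243,155), with the red hold-down at (242,170). The mill is at (180,245), the mug at (335,155) and the jar at (467,241). The scene view agrees with this. Next I refine the poses by fitting models to the outlines.

```bash
cat >> h.py <<'E'
from scipy.optimize import minimize
def projN(p,X):
    A=R.from_rotvec(p["attitude"]).as_matrix()
    c=(np.asarray(X,float)-np.array(p["eye"]))@A; c=c*[1,-1,-1]
    return cv2.projectPoints(c.reshape(-1,1,3),np.zeros(3),np.zeros(3),np.array(p["intrinsics"],float),np.array(p["dist"],float))[0].reshape(-1,2)
def pose(X,v):
    c,s=np.cos(v[2]),np.sin(v[2]); X=np.asarray(X,float)
    return X@np.array([[c,s,0],[-s,c,0],[0,0,1]])+[v[0],v[1],0]
def box(x0,x1,w,z0,z1): return [[x,y,z] for x in(x0,x1) for y in(-w/2,w/2) for z in(z0,z1)]
def fit(views,parts,v0):
    "views: (picture, mask); parts: lists of points, each drawn as a convex hull"
    def cost(v):
        t=0
        for p,m in views:
            im=np.zeros((1600,2560),np.uint8)
            for P in parts: cv2.fillConvexPoly(im,np.round(cv2.convexHull(projN(p,pose(P,v)).astype(np.float32))*4+1.5).astype(int),1)
            a=cv2.resize(im.astype(np.float32),(640,400),interpolation=cv2.INTER_AREA)
            t+=np.abs(a-m).sum()/m.sum()
        return t
    v0=np.array(v0,float)
    S=np.vstack([v0]+[v0+d for d in np.diag([.01,.01,.08])])
    q=minimize(cost,v0,method="Nelder-Mead",options=dict(initial_simplex=S,xatol=2e-4,fatol=1e-4,maxiter=150))
    return q.x,q.fun
def outl(p,t): return r.outline_of(p,t)[0]["pixels"].astype(np.float32)
CAS=[box(-.0205,.1225,.065,0,.012)+box(.1225,.1445,.065,0,.003),box(-.005,.005,.04,.012,.048)]
SLI=[box(-.21,.115,.112,0,.03),box(-.062,.105,.09,.03,.042)]
E
python3 - <<'E'
from h import *
np.set_printoptions(precision=4,suppress=True)
ps=[r.grab_frame(n) for n in("scene","top")]
for t,parts,v0 in(("cassette_fin",CAS,[.445,-.115,-.36]),("slicer",SLI,[.614,.194,.2])):
    ms=[outl(p,t) for p in ps]
    for i in(0,1): print(t,i,*fit([(ps[i],ms[i])],parts,v0))
    v,f=fit(list(zip(ps,ms)),parts,v0);print(t,"both",v,f)
    im=ps[1]["pixels"][:,:,::-1].copy() if t=="cassette_fin" else im
    for P in parts[:1]: cv2.polylines(im,[np.round(cv2.convexHull(projN(ps[1],pose(P,v)).astype(np.float32))).astype(int)],True,(255,0,255),1)
cv2.imwrite("pics/fit.png",cv2.resize(im[110:290,200:420],None,fx=3.5,fy=3.3))
E
```

```text
cassette_fin 0 [ 0.4426 -0.1089 -0.3387] 0.06973539292812347
cassette_fin 1 [ 0.4458 -0.11   -0.34  ] 0.036262378096580505
cassette_fin both [ 0.4439 -0.1099 -0.335 ] 0.1266920119524002
slicer 0 [0.6193 0.2075 0.0829] 0.16046926379203796
slicer 1 [0.6136 0.199  0.0743] 0.0350169762969017
slicer both [0.6146 0.1995 0.0708] 0.22671741247177124
```

View pics/fit.png

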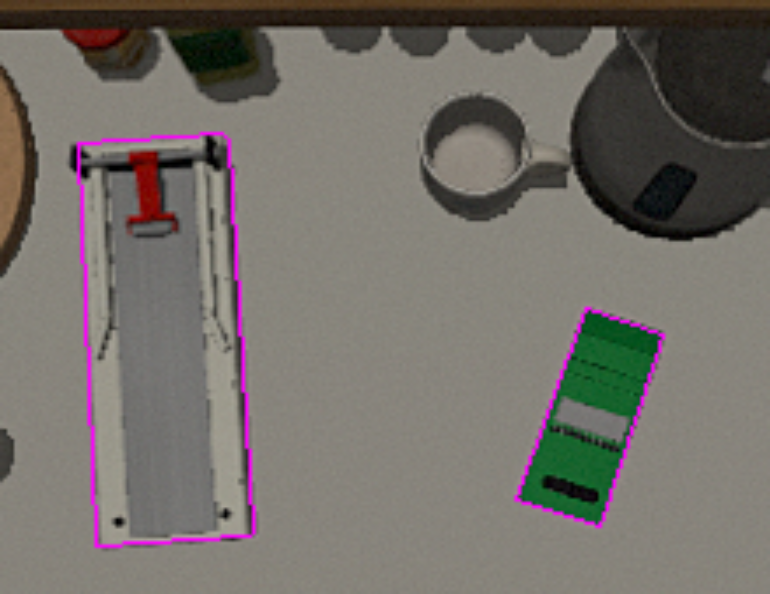

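The overlay matches both slab and plate edges. In the crop, the roller is at about (150,230) and the fin at (570,489). Next I work out the approach move.

```bash
cat >> h.py <<'E'
def att(yaw):
    "tool z down, tool y along yaw"
    y=np.array([np.cos(yaw),np.sin(yaw),0]);z=np.array([0,0,-1.]);return R.from_matrix(np.c_[np.cross(y,z),y,z])
def row(pos,yaw,base=None):
    "row from the base (pos, yaw) commanded, or from the measured pose"
    if base is None: o=r.get_obs();p0=np.array(o["tcp_pos"]);R0=R.from_rotvec(o["orientation"])
    else: p0=np.array(base[0]);R0=att(base[1])
    return np.round(np.r_[R0.inv().apply(np.array(pos)-p0)/.25,(R0.inv()*att(yaw)).as_rotvec()/(np.pi/2)],3).tolist()
SL=np.array([.6135,.199,.074]); CA=np.array([.4455,-.110,-.34])
def sl(x,y,z): return pose([[x,y,z]],SL)[0]
E
python3 - <<'E'
from h import *
o=r.get_obs();print(R.from_rotvec(o["orientation"]).as_matrix().round(3).tolist())
w=[.45,.36,.23],.6
print(row(*w)); print(row([.46,.1,.23],.15)); print(row([.4455,-.11,.15],-.34))
print(row([.46,.12,.23],.12,w)); print(row([.4455,-.11,.12],-.34,w))
p=r.grab_frame("top")
n=atz(p,(242.9,179.7),.040)
c,s=np.cos(SL[2]),np.sin(SL[2]);d=n-[*SL[:2],0];print("nose slicer",c*d[0]+s*d[1],-s*d[0]+c*d[1])
E
```

```text
[[-0.927, 0.374, 0.0], [0.374, 0.927, 0.0], [0.0, 0.0, -1.0]]
[-1.13, -0.691, -0.101, 0.0, -0.0, 0.374]
[-1.556, -1.64, -0.101, 0.0, -0.0, 0.66]
[-1.817, -2.441, 0.219, 0.0, -0.0, 0.972]
[-0.815, -0.509, 0.0, 0.0, 0.0, 0.306]
[-1.541, -1.076, 0.44, 0.0, 0.0, 0.598]
nose slicer 0.03649720176708337 0.0005250636547914109
```

Request:
apply_moves(rows=[[-0.9, -0.6, -0.1, 0, 0, 0.4], [-0.9, -0.6, -0.1, 0, 0, 0.4], [-0.9, -0.6, -0.1, 0, 0, 0.4], [-0.9, -0.6, -0.1, 0, 0, 0.4], [-0.9, -0.6, -0.1, 0, 0, 0.4]], claw=0.75)

```text
clock: 1.88
tcp_pos: [0.4083, 0.3985, 0.2307]
orientation: [1.531, 2.741, 0.001]
contact_force: [-0.2, 0.3, 0.3]
grip_width: 0.0638
gripper_force: 0.0
```

Run:
```python
from h import *
print(row([.46,.16,.23],.2)); print(row([.4455,-.11,.12],-.34))
```

```text
[-0.921, -0.324, 0.003, 0.001, 0.001, 0.224]
[-1.81, -0.941, 0.443, 0.001, 0.0, 0.568]
```

Request:
apply_moves(rows=[[-0.92, -0.35, 0, 0, 0, 0.3], [-0.92, -0.35, 0, 0, 0, 0.3], [-0.92, -0.35, 0, 0, 0, 0.3], [-0.92, -0.35, 0, 0, 0, 0.3], [-0.92, -0.35, 0, 0, 0, 0.3]])

```text
clock: 2.5
tcp_pos: [0.4537, 0.157, 0.2302]
orientation: [2.13, 2.309, 0.0]
contact_force: [-0.3, -0.4, -0.3]
grip_width: 0.0644
gripper_force: 0.0
```

Run:
```python
from h import *
print(row([.4455,-.11,.09],-.34))
```

```text
[-1.062, -0.119, 0.561, 0.0, 0.0, 0.268]
```

Request:
apply_moves(rows=[[-1, -0.12, 0.3, 0, 0, 0.268], [-1, -0.12, 0.3, 0, 0, 0.268], [-1, -0.12, 0.3, 0, 0, 0.268], [-1, -0.12, 0.56, 0, 0, 0.268], [-1, -0.12, 0.56, 0, 0, 0.268]])

```text
clock: 3.12
tcp_pos: [0.4455, -0.0905, 0.0886]
orientation: [2.557, 1.824, 0.001]
contact_force: [1.0, 0.8, -0.9]
grip_width: 0.0639
gripper_force: 0.0
```

Run:
```python
from h import *
o=r.get_obs();print(o["tcp_pos"])
print(row([.4455,-.11,.016],-.34))
p=r.grab_frame("scene");cv2.imwrite("pics/s1.png",cv2.resize(p["pixels"][150:300,220:420,::-1],None,fx=4,fy=4))
```

```text
[ 0.44546042 -0.09054048  0.08861489]
[-0.074, 0.025, 0.29, 0.001, -0.0, 0.005]
```

View pics/s1.png

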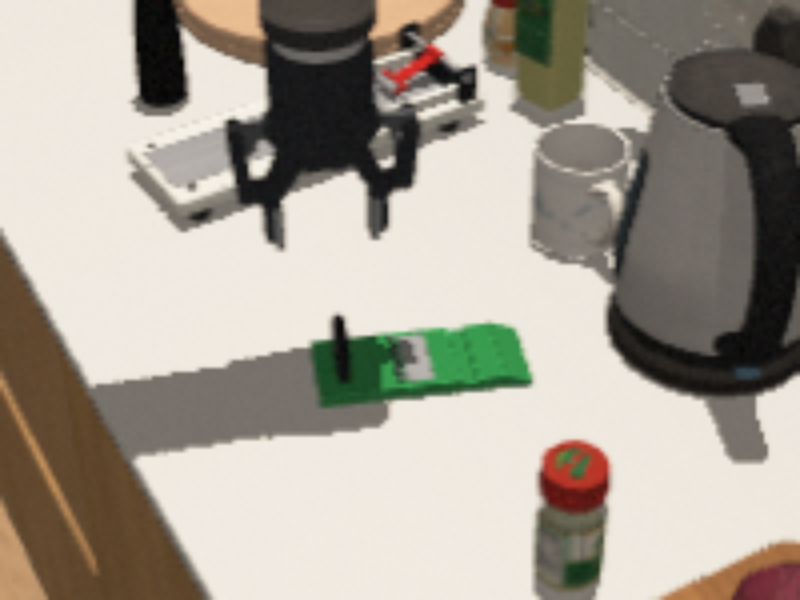

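The open fingers are above the fin, which is at (342,350), and in line with the cassette. I shift over it and descend.

Request:
apply_moves(rows=[[-0.075, 0.025, 0.05, 0, 0, 0.005], [-0.075, 0.025, 0.15, 0, 0, 0.005], [-0.075, 0.025, 0.25, 0, 0, 0.005], [-0.075, 0.025, 0.285, 0, 0, 0.005], [-0.075, 0.025, 0.285, 0, 0, 0.005]])

```text
clock: 3.8
tcp_pos: [0.4448, -0.1095, 0.0184]
orientation: [-2.565, -1.813, 0.001]
contact_force: [-0.3, 0.1, 0.3]
grip_width: 0.064
gripper_force: 0.0
```

Request:
apply_moves(rows=[[0, 0, 0, 0, 0, 0], [0, 0, 0, 0, 0, 0], [0, 0, 0, 0, 0, 0], [0, 0, 0, 0, 0, 0], [0, 0, 0, 0, 0, 0]], claw=0, newtons=40)

```text
clock: 4.42
tcp_pos: [0.4452, -0.1102, 0.0191]
orientation: [2.566, 1.812, 0.002]
contact_force: [-1.5, 0.6, 7.1]
grip_width: 0.008
gripper_force: 39.2
```

Request:
apply_moves(rows=[[0, 0, 0, 0, 0, 0], [0, 0, 0, 0, 0, 0], [0, 0, 0, 0, 0, 0]])

```text
clock: 4.8
tcp_pos: [0.4451, -0.1102, 0.0191]
orientation: [2.566, 1.812, 0.002]
contact_force: [-0.5, 1.4, 6.6]
grip_width: 0.0078
gripper_force: 39.2
```

Request:
apply_moves(rows=[[0, 0, -0.1, 0, 0, 0], [0, 0, -0.3, 0, 0, 0], [0, 0, -0.5, 0, 0, 0], [0, 0, -0.5, 0, 0, 0]])

```text
clock: 5.3
tcp_pos: [0.4471, -0.1105, 0.1466]
orientation: [2.564, 1.81, 0.01]
contact_force: [-0.3, -0.0, -1.3]
grip_width: 0.0078
gripper_force: 39.2
```

Run:
```python
from h import *
b=sl(-.203,0,.12);print(b,row(b,SL[2]))
o=r.get_obs();print(o["contact_force"],o["moment"],o["grip_width"])
```

```text
[0.41105556 0.18399171 0.12      ] [1.061, -0.531, 0.107, 0.004, -0.001, -0.265]
[-0.33074428 -0.03811041 -1.30335343] [0.04805154 0.00312038 0.05809128] 0.007826910636952917
```

Request:
apply_moves(rows=[[0.3, -0.05, 0, 0, 0, -0.1], [0.6, -0.15, 0, 0, 0, -0.2], [0.85, -0.35, 0, 0, 0, -0.265], [1, -0.5, 0, 0, 0, -0.265], [1, -0.5, 0, 0, 0, -0.265]])

```text
clock: 5.92
tcp_pos: [0.4083, 0.1698, 0.1425]
orientation: [-2.132, -2.306, 0.003]
contact_force: [0.7, -0.5, -1.3]
grip_width: 0.0076
gripper_force: 39.2
```

Request:
apply_moves(rows=[[0, 0, 0, 0, 0, 0]])

```text
clock: 6.05
tcp_pos: [0.4087, 0.1697, 0.1426]
orientation: [-2.129, -2.309, 0.002]
contact_force: [0.9, 0.0, -0.7]
grip_width: 0.0075
gripper_force: 39.2
```

Run:
```python
from h import *
np.set_printoptions(precision=4,suppress=True)
o=r.get_obs();t=o["tcp_pos"];print(t,o["orientation"],row(sl(-.203,0,.075),SL[2]))
y=R.from_rotvec(o["orientation"]).as_matrix()[:,1];print("yaw",np.arctan2(y[1],y[0]),y)
h=t[2]-.018
parts=[[[a,b,c+h] for a,b,c in CAS[0]]]
p=r.grab_frame("top");q=r.grab_frame("scene")
for im,n in((p,"top"),(q,"scene")):
    m=outl(im,"cassette_fin");print(n,m.sum(),*fit([(im,m)],parts,[t[0],t[1],SL[2]]))
    for k in("cassette_fin","cassette_groove"):
        for d in r.landmark_of(im,k)[:1]: print(k,d["conf"],atz(im,d["point"],h+(.033 if k[-1]=="n" else .012)))
cv2.imwrite("pics/t2.png",cv2.resize(p["pixels"][130:300,190:330,::-1],None,fx=4,fy=3.5))
```

```text
[0.4087 0.1697 0.1426] [-2.129  -2.3085  0.0024] [0.056, 0.015, 0.27, -0.001, 0.0, 0.004]
yaw 0.08086521082791649 [ 0.9967  0.0808 -0.002 ]
top 1428.0 [0.4095 0.1682 0.0883] 0.42213761806488037
cassette_fin 0.8 [0.4124 0.1613 0.1576]
cassette_groove 0.56 [0.5027 0.1738 0.1366]
scene 548.0 [0.4083 0.1675 0.0286] 0.15750455856323242
cassette_fin 0.74 [0.4061 0.1629 0.1576]
cassette_groove 0.62 [0.4969 0.1669 0.1366]
```

View pics/t2.png

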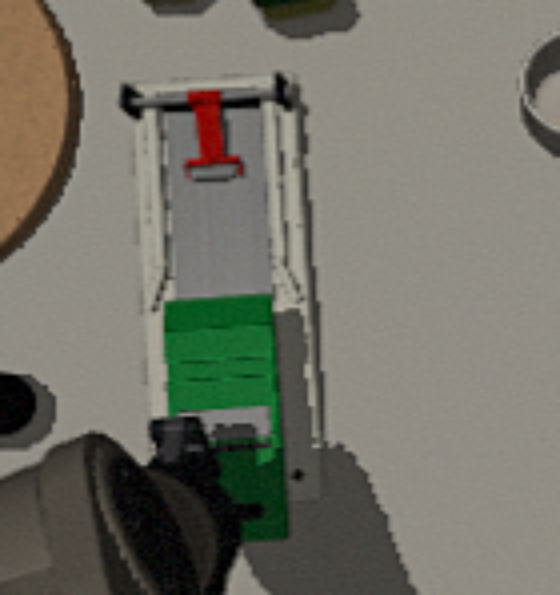

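The crop shows the cassette held square above the slicer's rear. Its front corners are at about (165,300) and (271,296), and its right rear corner is at (288,540). I use these edges to measure how the cassette sits in the grip.

```bash
cat >> h.py <<'E'
def edges(p,t,h,yaw):
    "cassette pose from the green pixels: right side line and front edge (underside at height h)"
    hsv=cv2.cvtColor(p["pixels"],cv2.COLOR_RGB2HSV)
    g=cv2.inRange(hsv,(45,120,30),(85,255,255))
    n,l,s,_=cv2.connectedComponentsWithStats(g); 
    P=proj(p,[t[0]+.08,t[1],h+.01]); 
    L=l[int(P[1]),int(P[0])]; m=l==L; rows=np.where(m.sum(1)>8)[0]
    a=[]; b=[]
    for v in rows[3:-3]:
        c=np.where(m[v])[0]; a.append(atz(p,(c[-1]+.5,v),h+.012)[:2]); b.append(atz(p,(c[0]-.5,v),h+.012)[:2])
    a,b=np.array(a),np.array(b)
    def loc(q): d=q-np.array(t)[:2];c,s=np.cos(yaw),np.sin(yaw);return np.c_[c*d[:,0]+s*d[:,1],-s*d[:,0]+c*d[:,1]]
    return loc(a),loc(b)
E
python3 - <<'E'
from h import *
np.set_printoptions(precision=4,suppress=True)
o=r.get_obs();t=o["tcp_pos"];p=r.grab_frame("top")
a,b=edges(p,t,t[2]-.018,.081)
print(len(a),a[::6],b[::6])
k=a[:,0]<.12
f=np.polyfit(a[k,0],a[k,1],1);print("right",f)
k=(b[:,0]>.05)&(b[:,0]<.12);print("left",np.polyfit(b[k,0],b[k,1],1))
E
```

```text
48 [[ 0.1312 -0.0356]
 [ 0.1172 -0.0346]
 [ 0.103  -0.036 ]
 [ 0.0891 -0.0351]
 [ 0.0752 -0.0341]
 [ 0.0427 -0.0342]
 [ 0.0241 -0.0352]
 [ 0.0104 -0.0343]] [[0.1365 0.0279]
 [0.1224 0.0287]
 [0.1084 0.0295]
 [0.0942 0.0281]
 [0.0803 0.0289]
 [0.0457 0.003 ]
 [0.0271 0.0019]
 [0.0132 0.0005]]
right [-0.015  -0.0334]
left [0.0071 0.0283]
```

Request:
apply_moves(rows=[[0.068, 0.015, 0.1, 0, 0, 0.004], [0.068, 0.015, 0.2, 0, 0, 0.004], [0.068, 0.015, 0.3, 0, 0, 0.004], [0.068, 0.015, 0.34, 0, 0, 0.004], [0.068, 0.015, 0.34, 0, 0, 0.004]])

```text
clock: 7.12
tcp_pos: [0.413, 0.184, 0.0584]
orientation: [-2.145, -2.296, 0.002]
contact_force: [-0.3, 0.2, -1.0]
grip_width: 0.0077
gripper_force: 39.2
```

Request:
apply_moves(rows=[[0, 0, 0.01, 0, 0, 0], [0, 0, 0.02, 0, 0, 0], [0, 0, 0.02, 0, 0, 0]])

```text
clock: 7.5
tcp_pos: [0.4131, 0.1845, 0.0538]
orientation: [-2.144, -2.296, -0.001]
contact_force: [0.5, 0.6, -1.6]
grip_width: 0.0076
gripper_force: 39.2
```

Run:
```python
from h import *
np.set_printoptions(precision=4,suppress=True)
o=r.get_obs();t=o["tcp_pos"];p=r.grab_frame("top")
y=R.from_rotvec(o["orientation"]).as_matrix();print("yaw",np.arctan2(y[1,1],y[0,1]),y,o["contact_force"])
c,s=np.cos(SL[2]),np.sin(SL[2]);d=t-[*SL[:2],0];print("slicer xy",c*d[0]+s*d[1],-s*d[0]+c*d[1],t)
a,b=edges(p,[*SL[:2],0],t[2]-.018,SL[2])
print(a[::6],b[::6]);k=a[:,0]<-.09
f=np.polyfit(a[k,0],a[k,1],1);print("right",f)
cv2.imwrite("pics/t3.png",cv2.resize(p["pixels"][130:300,190:330,::-1],None,fx=4,fy=3.5))
```

```text
yaw 0.06867795482056885 [[-0.0686  0.9976  0.0003]
 [ 0.9976  0.0686  0.0004]
 [ 0.0004  0.0004 -1.    ]] [ 0.5298  0.5853 -1.5572]
slicer xy -0.20089126725992265 0.00038970379989361134 [0.4131 0.1845 0.0538]
[[ 0.4867 -1.1999]
 [ 0.4667 -1.1947]
 [ 0.4469 -1.1896]
 [ 0.4272 -1.1846]
 [ 0.4077 -1.1797]
 [ 0.3884 -1.1748]
 [ 0.3692 -1.1701]
 [ 0.3502 -1.1655]
 [ 0.3314 -1.1609]
 [ 0.3127 -1.1565]
 [ 0.2941 -1.1521]
 [ 0.2757 -1.1478]
 [ 0.2574 -1.1435]
 [ 0.2392 -1.1394]
 [ 0.2211 -1.1353]
 [ 0.2032 -1.1313]
 [ 0.1854 -1.1274]
 [ 0.1676 -1.1235]
 [ 0.15   -1.1197]
 [ 0.1325 -1.116 ]
 [ 0.1151 -1.1123]
 [ 0.0978 -1.1087]
 [ 0.0806 -1.1051]
 [ 0.0634 -1.1017]
 [ 0.0464 -1.0982]
 [ 0.0294 -1.0949]
 [ 0.0125 -1.0915]
 [-0.0043 -1.0883]
 [-0.021  -1.0851]
 [-0.0376 -1.0819]
 [-0.0542 -1.0788]
 [-0.0708 -1.0758]
 [-0.0872 -1.0728]
 [-0.1036 -1.0699]
 [-0.12   -1.067 ]
 [-0.1362 -1.0641]
 [-0.1525 -1.0613]
 [-0.1686 -1.0586]
 [-0.1848 -1.0559]
 [-0.2009 -1.0532]
 [-0.2169 -1.0506]
 [-0.2329 -1.0481]
 [-0.2488 -1.0456]
 [-0.2648 -1.0431]
 [-0.2806 -1.0407]
 [-0.2965 -1.0383]
 [-0.3123 -1.036 
[... 942 characters left out ...]
   0.676 ]
 [ 0.0643  0.6755]
 [ 0.0476  0.6751]
 [ 0.031   0.6747]
 [ 0.0145  0.6743]
 [-0.0019  0.674 ]
 [-0.0183  0.6737]
 [-0.0347  0.6735]
 [-0.051   0.6733]
 [-0.0672  0.6732]
 [-0.0834  0.6731]
 [-0.0995  0.673 ]
 [-0.1156  0.6729]
 [-0.1316  0.673 ]
 [-0.1476  0.673 ]
 [-0.1636  0.6731]
 [-0.1795  0.6732]
 [-0.1954  0.6734]
 [-0.2113  0.6736]
 [-0.2271  0.6738]
 [-0.2429  0.6741]
 [-0.2587  0.6745]
 [-0.2745  0.6748]
 [-0.2902  0.6752]
 [-0.306   0.6757]
 [-0.3217  0.6762]
 [-0.3374  0.6767]
 [-0.3531  0.6773]
 [-0.3688  0.6779]
 [-0.3845  0.6786]
 [-0.4002  0.6793]
 [-0.4159  0.6801]
 [-0.4316  0.6809]
 [-0.4473  0.6818]
 [-0.463   0.6827]
 [-0.4787  0.6837]]
right [-0.1383 -1.0809]
```

View pics/t3.png

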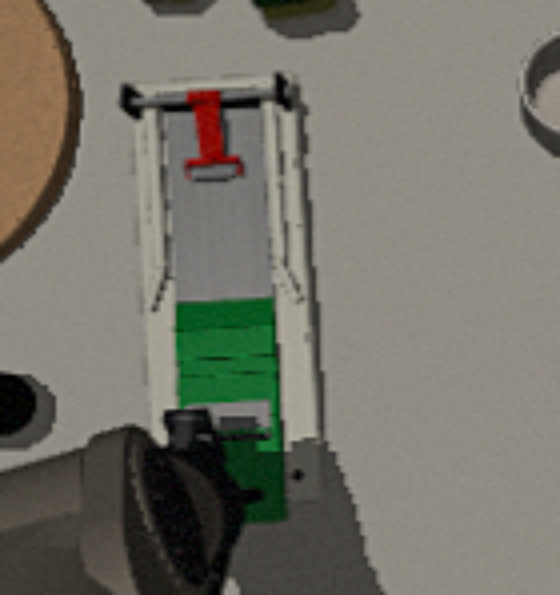

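The cassette lies just above the deck with its front edge at row 300, columns 177 to 274. The channel spans columns 176 to 271, so it is about 1 to 2 mm to the right. I correct that and lower it by feel.

Request:
apply_moves(rows=[[0.008, 0, 0.006, 0, 0, -0.003], [0.008, 0, 0.012, 0, 0, -0.003], [0.008, 0, 0.012, 0, 0, -0.003]])

```text
clock: 7.92
tcp_pos: [0.4128, 0.1864, 0.0504]
orientation: [-2.138, -2.301, 0.0]
contact_force: [-0.1, 0.8, -0.3]
grip_width: 0.0077
gripper_force: 39.2
```

Request:
apply_moves(rows=[[0, 0, 0.004, 0, 0, 0], [0, 0, 0.006, 0, 0, 0]])

```text
clock: 8.18
tcp_pos: [0.4129, 0.1864, 0.0491]
orientation: [-2.139, -2.301, 0.0]
contact_force: [-2.4, -1.0, 5.4]
grip_width: 0.0076
gripper_force: 40.2
```

Request:
apply_moves(rows=[[0, 0.02, -0.001, 0, 0, 0], [0, 0.05, -0.001, 0, 0, 0], [0, 0.08, -0.001, 0, 0, 0], [0, 0.11, -0.001, 0, 0, 0], [0, 0.12, -0.001, 0, 0, 0]])

```text
clock: 8.8
tcp_pos: [0.4435, 0.1886, 0.0493]
orientation: [2.139, 2.301, 0.0]
contact_force: [0.1, 0.3, -1.3]
grip_width: 0.0076
gripper_force: 39.3
```

```bash
cat >> h.py <<'E'
def st():
    o=r.get_obs();t=o["tcp_pos"];A=R.from_rotvec(o["orientation"]).as_matrix()
    c,s=np.cos(SL[2]),np.sin(SL[2]);d=t-[*SL[:2],0];f=o["contact_force"]
    print("slicer xyz",np.round([c*d[0]+s*d[1],-s*d[0]+c*d[1],t[2]],4),"yaw",round(np.arctan2(A[1,1],A[0,1]),4),"F",np.round([c*f[0]+s*f[1],-s*f[0]+c*f[1],f[2]],1),"M",np.round(o["moment"],2),"clk",o["clock"])
E
python3 -c "
from h import *
st()
p=r.grab_frame('top');cv2.imwrite('pics/t4.png',cv2.resize(p['pixels'][130:300,190:330,::-1],None,fx=4,fy=3.5))"
```

```text
slicer xyz [-0.1703  0.0022  0.0493] yaw 0.0729 F [ 0.1  0.3 -1.3] M [-0.03  0.03  0.04] clk 8.8
```

View pics/t4.png

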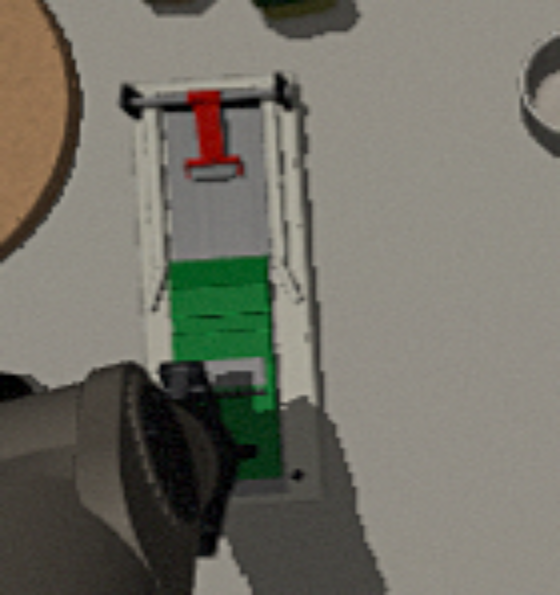

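The cassette's front at row 260 sits at columns 168 to 270, centred in the channel and entering the guides with almost no force. I continue forward.

Request:
apply_moves(rows=[[0, 0.02, 0, 0, 0, 0], [0, 0.04, 0, 0, 0, 0], [0, 0.06, 0, 0, 0, 0], [0, 0.08, 0, 0, 0, 0], [0, 0.08, 0, 0, 0, 0]])

```text
clock: 9.48
tcp_pos: [0.4633, 0.1901, 0.0493]
orientation: [2.139, 2.301, 0.001]
contact_force: [0.3, -0.1, -1.1]
grip_width: 0.0079
gripper_force: 39.3
```

```bash
python3 -c "
from h import *
st()"
```

```text
slicer xyz [-0.1505  0.0022  0.0493] yaw 0.073 F [ 0.2 -0.1 -1.1] M [ 0.02 -0.03 -0.02] clk 9.475
```

Request:
apply_moves(rows=[[0, 0.02, 0, 0, 0, 0], [0, 0.04, 0, 0, 0, 0], [0, 0.06, 0, 0, 0, 0], [0, 0.08, 0, 0, 0, 0], [0, 0.08, 0, 0, 0, 0]])

```text
clock: 10.1
tcp_pos: [0.4832, 0.1915, 0.0493]
orientation: [2.139, 2.301, 0.001]
contact_force: [-0.5, -0.2, -0.6]
grip_width: 0.0078
gripper_force: 39.3
```

```bash
python3 -c "
from h import *
st()"
```

```text
slicer xyz [-0.1305  0.0022  0.0493] yaw 0.0731 F [-0.5 -0.2 -0.6] M [ 0.02 -0.03 -0.04] clk 10.1
```

Request:
apply_moves(rows=[[0, 0.01, 0.001, 0, 0, 0], [0, 0.02, 0.001, 0, 0, 0], [0, 0.03, 0.001, 0, 0, 0], [0, 0.04, 0.001, 0, 0, 0], [0, 0.04, 0.001, 0, 0, 0]])

```text
clock: 10.72
tcp_pos: [0.4933, 0.1924, 0.0492]
orientation: [2.138, 2.301, 0.001]
contact_force: [0.3, 0.1, 1.0]
grip_width: 0.0078
gripper_force: 39.6
```

```bash
python3 -c "
from h import *
st()"
```

```text
slicer xyz [-0.1204  0.0023  0.0492] yaw 0.0732 F [0.3 0.1 1. ] M [ 0.02 -0.12 -0.01] clk 10.725
```

Request:
apply_moves(rows=[[0, 0.01, 0, 0, 0, 0], [0, 0.02, 0, 0, 0, 0], [0, 0.03, 0, 0, 0, 0], [0, 0.04, 0, 0, 0, 0], [0, 0.04, 0, 0, 0, 0]])

```text
clock: 11.35
tcp_pos: [0.5032, 0.1931, 0.0492]
orientation: [2.138, 2.301, 0.001]
contact_force: [-0.2, 0.1, 4.0]
grip_width: 0.0076
gripper_force: 39.9
```

Request:
apply_moves(rows=[[0, 0.01, 0, 0, 0, 0], [0, 0.02, 0, 0, 0, 0], [0, 0.03, 0, 0, 0, 0], [0, 0.04, 0, 0, 0, 0], [0, 0.04, 0, 0, 0, 0]])

```text
clock: 11.98
tcp_pos: [0.5118, 0.1937, 0.0491]
orientation: [-2.138, -2.301, 0.002]
contact_force: [-4.1, -0.8, 7.8]
grip_width: 0.0077
gripper_force: 40.5
```

```bash
python3 -c "
from h import *
st()"
```

```text
slicer xyz [-0.1018  0.0022  0.0491] yaw 0.0734 F [-4.1 -0.5  7.8] M [-0.08  0.78  0.06] clk 11.975
```

Request:
apply_moves(rows=[[0, 0.008, -0.002, 0, 0, 0], [0, 0.016, -0.002, 0, 0, 0], [0, 0.024, -0.002, 0, 0, 0], [0, 0.032, -0.002, 0, 0, 0], [0, 0.032, -0.002, 0, 0, 0]])

```text
clock: 12.6
tcp_pos: [0.5206, 0.1942, 0.0492]
orientation: [2.139, 2.301, -0.001]
contact_force: [-3.1, 0.1, -0.0]
grip_width: 0.0077
gripper_force: 39.4
```

Request:
apply_moves(rows=[[0, 0.008, 0, 0, 0, 0], [0, 0.016, 0, 0, 0, 0], [0, 0.024, 0, 0, 0, 0], [0, 0.032, 0, 0, 0, 0], [0, 0.032, 0, 0, 0, 0]])

```text
clock: 13.22
tcp_pos: [0.5298, 0.195, 0.0498]
orientation: [2.138, 2.3, 0.003]
contact_force: [0.4, -0.6, -1.2]
grip_width: 0.0077
gripper_force: 39.2
```

```bash
python3 -c "
from h import *
st()"
```

```text
slicer xyz [-0.0838  0.0022  0.0498] yaw 0.073 F [ 0.4 -0.6 -1.2] M [ 0.02  0.02 -0.02] clk 13.225
```

Request:
apply_moves(rows=[[0, 0.008, 0.001, 0, 0, 0], [0, 0.016, 0.001, 0, 0, 0], [0, 0.024, 0.001, 0, 0, 0], [0, 0.032, 0.001, 0, 0, 0], [0, 0.032, 0.001, 0, 0, 0]])

```text
clock: 13.85
tcp_pos: [0.537, 0.1955, 0.0493]
orientation: [2.139, 2.301, 0.001]
contact_force: [-0.7, -0.6, -1.8]
grip_width: 0.0078
gripper_force: 39.2
```

```bash
python3 -c "
from h import *
st()
p=r.grab_frame('scene');cv2.imwrite('pics/s5.png',cv2.resize(p['pixels'][145:215,240:360,::-1],None,fx=6,fy=6))"
```

```text
slicer xyz [-0.0766  0.0021  0.0493] yaw 0.0731 F [-0.7 -0.5 -1.8] M [0.01 0.1  0.01] clk 13.85
```

View pics/s5.png

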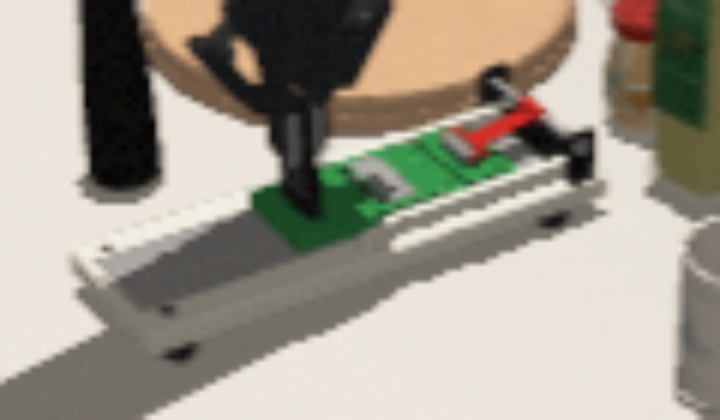

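The red nose rides on the cassette's top at about (460,145), past the slope. The groove, at about (430,160), is still short of it. I move on in smaller steps.

Request:
apply_moves(rows=[[0, 0.005, 0, 0, 0, 0], [0, 0.01, 0, 0, 0, 0], [0, 0.015, 0, 0, 0, 0], [0, 0.02, 0, 0, 0, 0], [0, 0.02, 0, 0, 0, 0]])

```text
clock: 14.52
tcp_pos: [0.5418, 0.1958, 0.0493]
orientation: [2.139, 2.301, 0.0]
contact_force: [0.1, -0.0, -0.8]
grip_width: 0.0077
gripper_force: 39.2
```

Request:
apply_moves(rows=[[0, 0.004, 0, 0, 0, 0], [0, 0.008, 0, 0, 0, 0], [0, 0.012, 0, 0, 0, 0], [0, 0.012, 0, 0, 0, 0]])

```text
clock: 15.02
tcp_pos: [0.5447, 0.1961, 0.0493]
orientation: [2.138, 2.301, 0.0]
contact_force: [-1.0, 0.7, -1.3]
grip_width: 0.0074
gripper_force: 39.2
```

```bash
python3 -c "
from h import *
st()"
```

```text
slicer xyz [-0.0688  0.0021  0.0493] yaw 0.0733 F [-0.9  0.7 -1.3] M [-0.07  0.24 -0.  ] clk 15.025
```

Request:
apply_moves(rows=[[0, 0.003, 0, 0, 0, 0], [0, 0.006, 0, 0, 0, 0], [0, 0.009, 0, 0, 0, 0], [0, 0.009, 0, 0, 0, 0]])

```text
clock: 15.52
tcp_pos: [0.5469, 0.1962, 0.0493]
orientation: [2.139, 2.301, 0.0]
contact_force: [-1.7, -0.3, -2.0]
grip_width: 0.0079
gripper_force: 39.2
```

Request:
apply_moves(rows=[[0, 0.002, 0, 0, 0, 0], [0, 0.004, 0, 0, 0, 0], [0, 0.006, 0, 0, 0, 0], [0, 0.006, 0, 0, 0, 0]])

```text
clock: 16.02
tcp_pos: [0.5484, 0.1963, 0.0493]
orientation: [2.139, 2.301, 0.0]
contact_force: [-1.3, -0.2, -1.8]
grip_width: 0.0073
gripper_force: 39.2
```

```bash
python3 -c "
from h import *
st()"
```

```text
slicer xyz [-0.0652  0.0021  0.0493] yaw 0.0732 F [-1.3 -0.2 -1.8] M [-0.    0.3  -0.03] clk 16.025
```

Request:
apply_moves(rows=[[0, 0.003, 0, 0, 0, 0], [0, 0.006, 0, 0, 0, 0], [0, 0.006, 0, 0, 0, 0]])

```text
clock: 16.4
tcp_pos: [0.5503, 0.1965, 0.0494]
orientation: [2.138, 2.301, 0.001]
contact_force: [0.6, 0.6, -1.4]
grip_width: 0.0078
gripper_force: 39.1
```

Request:
apply_moves(rows=[[0, 0.003, 0, 0, 0, 0], [0, 0.006, 0, 0, 0, 0], [0, 0.006, 0, 0, 0, 0]])

```text
clock: 16.77
tcp_pos: [0.5521, 0.1966, 0.0495]
orientation: [2.138, 2.301, 0.002]
contact_force: [2.7, 0.1, -2.9]
grip_width: 0.0077
gripper_force: 39.1
```

```bash
python3 -c "
from h import *
st()"
```

```text
slicer xyz [-0.0614  0.0022  0.0495] yaw 0.0732 F [ 2.7 -0.1 -2.9] M [ 0.02 -0.48  0.05] clk 16.775
```

A forward pull of +2.7 N means the roller is dropping into the groove. I push on gently to the stop.

Request:
apply_moves(rows=[[0, 0.002, 0, 0, 0, 0], [0, 0.004, 0, 0, 0, 0], [0, 0.004, 0, 0, 0, 0]])

```text
clock: 17.15
tcp_pos: [0.5527, 0.1967, 0.0494]
orientation: [2.138, 2.301, 0.001]
contact_force: [2.8, -0.0, -3.4]
grip_width: 0.008
gripper_force: 39.1
```

Request:
apply_moves(rows=[[0, 0.002, 0, 0, 0, 0], [0, 0.004, 0, 0, 0, 0], [0, 0.004, 0, 0, 0, 0]])

```text
clock: 17.52
tcp_pos: [0.5539, 0.1967, 0.0495]
orientation: [2.138, 2.301, 0.001]
contact_force: [3.3, -0.1, -2.3]
grip_width: 0.0078
gripper_force: 39.1
```

```bash
python3 -c "
from h import *
st()"
```

```text
slicer xyz [-0.0596  0.0022  0.0495] yaw 0.0732 F [ 3.3 -0.3 -2.3] M [ 0.02 -0.85 -0.02] clk 17.525
```

Request:
apply_moves(rows=[[0, 0.002, 0, 0, 0, 0], [0, 0.004, 0, 0, 0, 0], [0, 0.004, 0, 0, 0, 0]])

```text
clock: 17.9
tcp_pos: [0.5546, 0.1968, 0.0494]
orientation: [2.138, 2.301, 0.001]
contact_force: [4.2, -0.2, -2.1]
grip_width: 0.0077
gripper_force: 39.1
```

Request:
apply_moves(rows=[[0, 0.002, 0, 0, 0, 0], [0, 0.004, 0, 0, 0, 0], [0, 0.004, 0, 0, 0, 0]])

```text
clock: 18.27
tcp_pos: [0.5546, 0.1968, 0.0492]
orientation: [-2.138, -2.301, 0.001]
contact_force: [1.1, -0.6, 0.2]
grip_width: 0.0077
gripper_force: 39.5
```

```bash
python3 -c "
from h import *
st()"
```

```text
slicer xyz [-0.0589  0.0022  0.0492] yaw 0.0734 F [ 1.  -0.7  0.2] M [-0.06 -0.26 -0.01] clk 18.275
```

Request:
apply_moves(rows=[[0, 0.002, 0, 0, 0, 0], [0, 0.004, 0, 0, 0, 0], [0, 0.004, 0, 0, 0, 0]])

```text
clock: 18.65
tcp_pos: [0.5556, 0.1969, 0.0492]
orientation: [-2.138, -2.301, 0.001]
contact_force: [-1.9, -0.4, 2.8]
grip_width: 0.0078
gripper_force: 39.9
```

Request:
apply_moves(rows=[[0, 0.002, 0, 0, 0, 0], [0, 0.003, 0, 0, 0, 0], [0, 0.003, 0, 0, 0, 0]])

```text
clock: 19.02
tcp_pos: [0.5569, 0.197, 0.0492]
orientation: [-2.138, -2.301, 0.0]
contact_force: [-1.2, -0.2, 1.6]
grip_width: 0.0074
gripper_force: 39.7
```

```bash
python3 -c "
from h import *
st()"
```

```text
slicer xyz [-0.0566  0.0022  0.0492] yaw 0.0733 F [-1.2 -0.1  1.6] M [-0.08  0.43  0.02] clk 19.025
```

Request:
apply_moves(rows=[[0, 0.002, 0, 0, 0, 0], [0, 0.004, 0, 0, 0, 0], [0, 0.004, 0, 0, 0, 0]])

```text
clock: 19.4
tcp_pos: [0.5573, 0.197, 0.0492]
orientation: [-2.138, -2.301, 0.002]
contact_force: [-5.0, -0.2, 4.1]
grip_width: 0.0077
gripper_force: 40.1
```

```bash
python3 -c "
from h import *
st()
p=r.grab_frame('scene');cv2.imwrite('pics/s6.png',cv2.resize(p['pixels'][145:215,240:360,::-1],None,fx=6,fy=6))"
```

```text
slicer xyz [-0.0562  0.0021  0.0492] yaw 0.0733 F [-5.   0.2  4.1] M [-0.09  1.17 -0.  ] clk 19.4
```

View pics/s6.png

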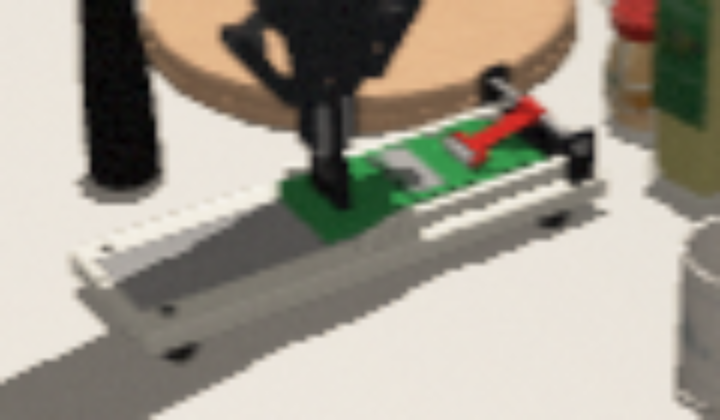

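The hold-down has visibly dropped, with its nose now in the groove at about (465,150). Force is rising, so I test the stop with small steps.

Request:
apply_moves(rows=[[0, 0.002, 0, 0, 0, 0], [0, 0.004, 0, 0, 0, 0], [0, 0.004, 0, 0, 0, 0]])

```text
clock: 19.82
tcp_pos: [0.5574, 0.197, 0.0492]
orientation: [-2.137, -2.3, 0.004]
contact_force: [-8.4, -0.8, 7.4]
grip_width: 0.0077
gripper_force: 40.5
```

```bash
python3 -c "
from h import *
st()"
```

```text
slicer xyz [-0.0561  0.0022  0.0492] yaw 0.0735 F [-8.4 -0.2  7.4] M [-0.18  1.69 -0.03] clk 19.825
```

Solid stop: 1 mm more command gave 0.1 mm of motion and force rose from 5.0 to 8.4 N. I unload, then release.

Request:
apply_moves(rows=[[0, -0.004, -0.001, 0, 0, 0], [0, -0.008, -0.002, 0, 0, 0], [0, -0.008, -0.002, 0, 0, 0]])

```text
clock: 20.2
tcp_pos: [0.5573, 0.1969, 0.0497]
orientation: [2.138, 2.301, 0.001]
contact_force: [-1.4, 0.5, -2.0]
grip_width: 0.0081
gripper_force: 39.2
```

```bash
python3 -c "
from h import *
st()"
```

```text
slicer xyz [-0.0562  0.0021  0.0497] yaw 0.0733 F [-1.4  0.6 -2. ] M [-0.04  0.27  0.02] clk 20.2
```

Request:
apply_moves(rows=[[0, 0, 0, 0, 0, 0], [0, 0, 0, 0, 0, 0], [0, 0, 0, 0, 0, 0], [0, 0, 0, 0, 0, 0]], claw=0.4)

```text
clock: 20.7
tcp_pos: [0.5572, 0.197, 0.0499]
orientation: [2.139, 2.301, 0.001]
contact_force: [-0.5, 0.2, -0.5]
grip_width: 0.0343
gripper_force: 0.0
```

```bash
python3 -c "
from h import *
st();print(r.get_obs()['grip_width'])"
```

```text
slicer xyz [-0.0563  0.0022  0.0499] yaw 0.0732 F [-0.5  0.2 -0.5] M [ 0.01 -0.    0.02] clk 20.7
0.034346601893741835
```

Request:
apply_moves(rows=[[0, 0, -0.05, 0, 0, 0], [0, 0, -0.2, 0, 0, 0], [0, 0, -0.4, 0, 0, 0], [0, 0, -0.5, 0, 0, 0], [0, 0, -0.5, 0, 0, 0]])

```text
clock: 21.32
tcp_pos: [0.5587, 0.1974, 0.1779]
orientation: [2.138, 2.3, 0.008]
contact_force: [-0.4, -0.1, -1.1]
grip_width: 0.0343
gripper_force: 0.0
```

Request:
apply_moves(rows=[[-0.3, -0.3, -0.1, 0, 0, 0], [-0.6, -0.4, -0.1, 0, 0, 0], [-0.8, -0.4, -0.1, 0, 0, 0], [-0.8, -0.4, -0.1, 0, 0, 0], [-0.8, -0.4, -0.1, 0, 0, 0]])

```text
clock: 21.95
tcp_pos: [0.4705, -0.0134, 0.1995]
orientation: [-2.146, -2.294, 0.001]
contact_force: [-0.2, 0.2, -0.3]
grip_width: 0.034
gripper_force: 0.0
```

Run:
```python
from h import *
p=r.grab_frame('scene');q=r.grab_frame('top')
a=cv2.resize(p['pixels'][145:215,240:360,::-1],None,fx=6,fy=6);b=cv2.resize(q['pixels'][110:290,180:380,::-1],None,fx=2,fy=2)
cv2.imwrite('pics/e_s.png',a);cv2.imwrite('pics/e_t.png',cv2.resize(q['pixels'][140:280,210:280,::-1],None,fx=4,fy=4))
m=outl(q,"cassette_fin");v,f=fit([(q,m)],[[[x,y,z+.03] for x,y,z in P] for P in CAS],[*sl(-.056,0,0)[:2],SL[2]])
c,s=np.cos(SL[2]),np.sin(SL[2]);d=v[:2]-SL[:2];print("fin slicer",c*d[0]+s*d[1],-s*d[0]+c*d[1],v[2],f)
print(r.get_obs()['contact_force'])
```

```text
fin slicer -0.05633172755878435 0.0012064397832065098 0.08798185393948363 0.18022069334983826
[ 0.37715457 -0.06373456  0.00142156]
```

View pics/e_s.png

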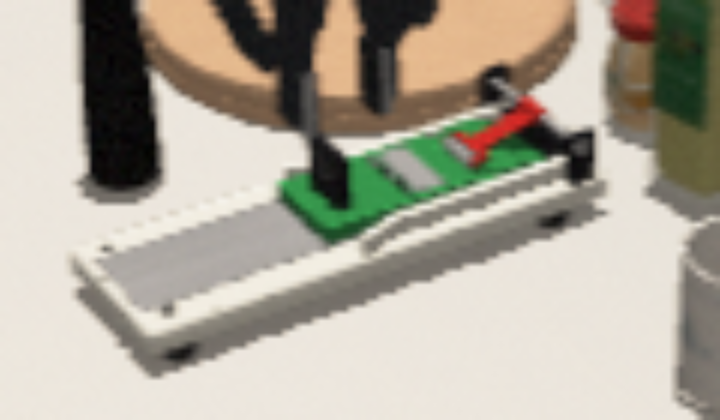

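The cassette lies flat between the rails, its nose is down in the groove at about (465,150), and the gripper is clear. The fin hasn't moved since release (x = -56 mm).

```bash
python3 -c "
from bench import r
print(r.hand_in())"
```

```text
the job is handed in; nothing more can be done
None
```

The job is handed in: the cassette is home at the stop (last reading 8.4 N) with the hold-down in its groove, released after about 22 s, and the arm never went near the mug, pepper mill or spice jar.

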